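# Collar the crane mast and hold the jib over it

## Task

Get the model crane ready for the class: slide the red collar down the mast until it sits fully home on the round base, then the green collar until it sits fully home on the red one. Then pick up the yellow jib by its balance point (the black band) and finish while still holding it, steady and level, about 3 cm clear above the mast, with its eye centred over the mast and its steel weight on the same side as the base's white tab and in line with it. Do not set the jib down or let go of it at the end, and leave everything else on the table where it is.

Things in the scene. Friction and masses are not known exactly. Their poses are not given: they have to be found in the camera images.
- stand: fixed crane base: grey round plate, diameter 120 mm, 14 mm thick, upright steel mast in its centre (diameter 16 mm, top 76 mm above the table, tapered over its last 6 mm), white tab 36 mm wide and 14 mm thick jutting out to 88 mm from the mast. Origin on the mast's axis at table level; z up; the tab lies towards -x, so at the end the jib's x runs along the stand's x
- mast_top (a point): centre of the mast's top end, 76 mm above the table; axes as the stand's
- red_collar: loose red plastic ring, outer diameter 56 mm, bore 23 mm, height 24 mm, 60 g, lying flat. Origin on its axis at its underside, z along its axis. Fully home its underside is on the base plate, 14 mm above the table
- green_collar: loose green plastic ring, outer diameter 42 mm, bore 23 mm, height 24 mm, 35 g, lying flat. Origin on its axis at its underside, z along its axis. Fully home on the red collar its underside is 38 mm above the table
- jib: loose crane jib, 325 mm long, about 0.46 kg, lying on its end pieces: yellow bar 18 mm wide, its faces 8 and 28 mm above the table, with a ring-shaped eye (outer diameter 42, bore 20 mm, same height), steel weight (36 wide, 33 high) at x -115 to -145 mm, black foot (24 wide) at x +166 to +180. Origin on the eye's axis at table level as it lies; x along the bar towards the foot, z up
- jib_eye (a point): centre of the lower mouth of the jib's eye, 8 mm above the jib's origin; axes as the jib's
- jib_balance (a point): the jib's balance point (centre of mass along the bar): the middle of the bar's section at the 16 mm wide black band, 60 mm from the eye's axis towards the weight and 18 mm above the jib's origin; the bar is bare for 39 mm from there to the eye's ring and 55 mm to the weight; axes as the jib's
- spare_collar: bystander: loose white plastic ring, outer diameter 49 mm, height 36 mm, not needed. Origin at its underside's centre
- tape_roll: bystander: roll of yellow tape lying flat, outer diameter 90 mm, height 24 mm. Origin at its underside's centre
- glue_bottle: bystander: white bottle with an orange cap, diameter 52 mm, height 120 mm. Origin at its underside's centre
- pencil_cup: bystander: white cup, diameter 76 mm, height 95 mm. Origin at its underside's centre
- screwdriver: bystander: screwdriver lying flat, 180 mm long. Origin about the middle of its length

How it is judged:
On the way, in this order (a step that is already met when the one before it is completed fails the run):
1. the red collar is fully home on the base, on the mast (horizontal distance between red_collar and mast_top below 0.004 m and z of red_collar in the frame of stand below 0.016 m and angle between red_collar's own z axis and vertical below 0.06 rad), for 0.2 s.
2. the green collar is fully home on the red one, on the mast, and let go (horizontal distance between green_collar and mast_top below 0.004 m and z of green_collar in the frame of stand below 0.0405 m and angle between green_collar's own z axis and vertical below 0.06 rad and contact force between the fingers and green_collar below 0.1 N), for 0.2 s.
3. the jib is lifted clear of the table by its balance point (height (world z) of jib above 0.05 m and horizontal distance between the grasp point and jib_balance below 0.02 m and contact force between the fingers and jib above 1 N), for 0.2 s.
At the end, for the whole second after the job is handed in: Both collars fully home in order (4 mm of the axis, 2.5 mm of their seats); jib held at rest within 20 mm of its balance point, level within 5 deg, eye within 12 mm of the mast's axis and 12 to 60 mm above its top, weight on the tab's side within 11 deg, touching neither base nor collars (horizontal distance between each of red_collar, green_collar and mast_top below 0.004 m and z of red_collar in the frame of stand below 0.016 m and z of green_collar in the frame of stand below 0.0405 m and contact force between the fingers and jib above 1 N and horizontal distance between the grasp point and jib_balance below 0.02 m and angle between jib's own z axis and vertical below 0.087 rad and horizontal distance between jib_eye and mast_top below 0.012 m and z of jib_eye in the frame of mast_top between 0.012 and 0.06 m and angle between the x axis of jib and the x axis of stand, either way round below 0.2 rad and x of jib_balance in the frame of stand below -0.04 m and contact force between jib and stand below 0.2 N and contact force between jib and green_collar below 0.2 N and linear speed of jib below 0.02 m/s and angular speed of jib below 0.15 rad/s); the arm keeps its last pose, push and grip.
It fails at once if a bystander is moved more than 30 mm (distance of any of spare_collar, tape_roll, glue_bottle, pencil_cup, screwdriver from where it was at the start of the episode above 0.03 m).
It also fails if it takes over 72 s, if anything falls off the work surface, if the arm or the gripper's body presses on something with over 40 N, if the wrist force passes 120 N, or if a joint passes its speed limit or range.

## Robot

A 6-joint arm with a two-finger parallel gripper is mounted at the origin on the work surface. World frame = base frame: x ahead of the robot, y to its left, z up, the work surface at z = 0. Lengths are in m, angles in rad, forces in N, time in s.
With the tool pointing down it reaches from about 0.35 to 0.85 m from the base axis. Payload 8.1 kg.
Tool frame: the origin (TCP) lies between the finger pads; the fingertips stand 11 mm ahead of it and the grasp point (between the pads) lies 8 mm behind it (robot.tips_ahead is the distance from the TCP to the fingertips, in m); z points along the fingers, y is the line along which they close (so a half turn about z gives the same grasp; the last joint's range is limited). The gripper opens to 93 mm and grips with 3 to 60 N. Pads are 15 mm wide; open, the fingers measure 128 mm over their backs; the gripper's body (75 mm by 188 mm) begins 65 mm behind the grasp point.
Start: joints at [-1.348, 0.13, 1.488, -0, 1.523, -0.085], TCP at [0.182, -0.572, 0.23] pointing down, gripper open.
Joint ranges: [-2.96, 2.96], [-0.89, 2.26], [0.02, 2.5], [-1.34, 4.48], [0, 2.73], [-2.66, 2.66]. Speed limits (rad/s): [2.39, 2.39, 2.79, 3.14, 3.14, 3.14].

## Interface

Orientations are given as a rotation vector (axis times angle).
In Python, from plant import robot gives the robot as it stands. The module is installed in compiled form; this text tells all that it offers.
- The arm moves only by the tool move_arm, never from a script. Its argument "deltas" is one flat list of numbers, 7 for each row, row after row: the shift along the tool's x, y, z in m, then the turn, a rotation vector about the tool's x, y, z in rad, then the opening, from 0 (shut) to 1 (fully open). A call has 1 to 12 rows; each row is the pose to reach, as a shift and turn from the pose commanded when the call began, along the tool's axes at that moment; what a row does not reach only later rows make up. A row lasts 1/8 s, in which the tool goes at most 62.5 mm and 10.7 degrees, less where a joint would pass 70% of its speed; a pose out of reach is approached as far as the arm can. A call with a gripper value outside its range is refused whole. The fingers move at their own pace and stop on an object; "squeeze" is the grip in N (left out, the last holds). Time passes only in rows, so rows that repeat a pose let the fingers close. It gives the time, the measured TCP pose, the force, the opening and the grip force at its end, in the units of the state.
- robot.read_state(): the state, without advancing time (a new reading comes with each control period).
- robot.read_camera(name): name is "side" or "top" or "wrist"; returns (picture, depth): 420x560x3 uint8, red, green, blue; 420x560 float32, m along the optical axis (not along the pixel's ray), 0 where there is no reading.
- robot.camera_model(name): a dict with "K" (3x3 intrinsics, pixels), "R" (3x3) and "t" (3): a world point X has camera coordinates R X + t; the wrist camera has in their place "tool_from_camera" (4x4, takes a point from camera to tool coordinates, whose origin is the TCP and whose axes are the flange's). Camera axes: x right, y down, z forward; pixel columns grow to the right and rows downward; lengths in m; the calibration is good to about 2 mm. The wrist camera is an equidistant fisheye: a pixel r from the principal point sees the ray r / f radians off the axis. A picture is of the moment at which its call begins: read the wrist's pose just before it. camera_model takes no time and is no camera call.
- robot.close_job(): hands the job in; it is judged then, once.
Trained networks look in the newest picture that a camera, given by its name, has taken for a name from the list of things; names that differ only in an ending like _2 or _b are one class to them, and where a whole thing is asked for, a point or a joint stands for the part that bears it (a point fixed in the world has none). Each returns a list of dicts, best first, with "confidence" (0 to 1); they miss things now and then, are a little off and sometimes report something else, mostly with a low value. They report only what shows in the picture. A call takes as long as a camera call.
- robot.recognise(camera, label): "uv" ([column, row] in pixels, amid what is visible of it).
The state is a dict: "t": time; "q": joint angles; "dq": joint speeds; "joint_torque": joint torques, N m; "tool_pos": TCP position; "orientation": TCP orientation; "force": force on the tool from outside, world axes, zero at the start; "wrist_torque": the same for the moment, N m; "opening": finger opening in m; "gripper_force": force on a finger pad.
Only numpy, scipy, OpenCV 4.12 (cv2) and the standard library are available. Lean on these libraries where they do the work, as an engineer would, in place of code of your own. Each camera call takes 0.05 s, during which the arm holds its last target. There are 200 camera calls.

## Working session

There is one attempt and no reset: what is moved stays moved. The work goes in short steps, Python scripts to look and compute and a tool call to move; the robot and the scene stay as the last step left them, time stands still between calls to the robot, and variables do not carry over. Pictures are saved under pics/ and viewed, at most 10 in all, crops included, and the job is handed in when it is done.

Besides the shell and the picture viewer there is one more tool, called after ">>>" by a JSON object that holds its "op" and its "data", one argument or row to a line. move_arm: Moves the arm, as the interface text tells. Its arguments: {"type":"object","properties":{"deltas":{"type":"array","items":{"type":"number"}},"squeeze":{"type":"number"}},"required":["deltas"]}

```bash
mkdir -p pics; cat > h.py <<'E'
import numpy as np, cv2
from scipy.spatial.transform import Rotation as Rn
from plant import robot
def save(n,im): cv2.imwrite('pics/'+n,cv2.cvtColor(im,cv2.COLOR_RGB2BGR))
def w(cam,uv,d):
    m=robot.camera_model(cam);K=np.array(m['K']);c=np.linalg.inv(K)@[uv[0],uv[1],1]*d
    return np.array(m['R']).T@(c-np.array(m['t']))
def plane(cam,uv,z):
    m=robot.camera_model(cam);R=np.array(m['R']);o=-R.T@np.array(m['t'])
    r=R.T@(np.linalg.inv(np.array(m['K']))@[uv[0],uv[1],1]);return o+r*(z-o[2])/r[2]
def cloud(cam,D):
    m=robot.camera_model(cam);K=np.array(m['K']);v,u=np.mgrid[:D.shape[0],:D.shape[1]]
    c=np.stack([(u-K[0,2])/K[0,0]*D,(v-K[1,2])/K[1,1]*D,D],-1)
    return (c-np.array(m['t']))@np.array(m['R'])
E
cat > a.py <<'E'
from h import *
s=robot.read_state();print(s)
im,D=robot.read_camera('top');save('top.png',im);np.save('top.npy',D)
P=cloud('top',D)
for l in ['red_collar','green_collar','jib','jib_balance','jib_eye','stand','mast_top','spare_collar','tape_roll','glue_bottle','pencil_cup','screwdriver']:
    for r in robot.recognise('top',l)[:2]:
        u,v=np.round(r['uv']).astype(int);print(l,round(r['confidence'],2),u,v,P[v,u].round(3),D[v,u])
m=robot.camera_model('top');print(m)
E
python3 a.py
```

```text
{'t': 0.0, 'q': array([-1.34839256e+00,  1.31150220e-01,  1.48928269e+00, -2.58438836e-06,
        1.52298027e+00, -8.54155920e-02]), 'dq': array([-0.00112243, -0.00025379, -0.00033743,  0.000484  ,  0.00163023,
       -0.00187046]), 'joint_torque': array([-4.76453843e-04, -5.59840357e+01, -4.91768610e+01,  7.67415692e-02,
        3.54196806e-02, -1.73217923e-04]), 'tool_pos': array([ 0.18167938, -0.57126   ,  0.22859209]), 'orientation': array([-3.10266207e+00, -4.81336610e-01,  1.99648070e-04]), 'force': array([-0.27346003, -1.17119631, -0.45392678]), 'wrist_torque': array([-0.01064414, -0.04542582,  0.01919451]), 'gripper_force': 0.0, 'opening': 0.09310238622234504}
red_collar 0.51 150 252 [ 0.457  0.383 -0.002] 1.6736332
green_collar 0.59 201 258 [ 0.443  0.223 -0.005] 1.6718707
jib 0.93 342 210 [ 0.604 -0.213  0.027] 1.6744732
jib_balance 0.62 346 215 [ 0.588 -0.225  0.029] 1.6689061
jib_eye 0.55 346 211 [ 0.607 -0.228 -0.   ] 1.7018268
stand 0.73 264 236 [0.516 0.028 0.016] 1.6668862
mast_top 0.65 264 234 [0.52  0.028 0.025] 1.6595927
spare_collar 0.66 179 223 [ 0.552  0.3   -0.006] 1.698484
spare_collar 0.27 274 153 [0.784 0.007 0.026] 1.7179145
tape_roll 0.67 202 177 [0.702 0.235 0.008] 1.7182492
glue_bottle 0.71 407 207 [ 0.604 -0.401  0.094] 1.608138
pencil_cup 0.95 424 250 [ 0.489 -0.471  0.008] 1.6655537
screwdriver 0.71 274 160 [0.761 0.006 0.024] 1.7144848
screwdriver 0.34 346 205 [ 0.62  -0.225  0.028] 1.6778969
{'K': array([[535.8487333 ,   0.        , 290.56468013],
       [  0.        , 535.8487333 , 204.06544211],
       [  0.        ,   0.        ,   1.        ]]), 'R': array([[ 0.03206063, -0.99948531,  0.00110641],
       [-0.97346142, -0.03147678, -0.22667613],
       [ 0.22659429,  0.00619033, -0.97396956]]), 't': array([-0.07122635,  0.60579767,  1.56559393])}
```

View pics/top.png

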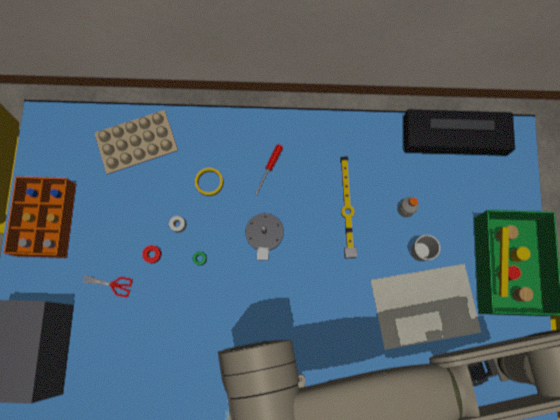

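The top view shows the stand at (264,231) with its tab towards the robot. The red ring is at (151,254), the green at (199,258), and the spare ring at (177,224). The jib's eye is at (347,212) with the weight at (350,253), already roughly parallel to the tab. Next I'll get refined estimates from colour masks.

```bash
cat > b.py <<'E'
from h import *
im=cv2.cvtColor(cv2.imread('pics/top.png'),cv2.COLOR_BGR2HSV)
def mask(lo,hi,box):
    m=cv2.inRange(im,np.array(lo),np.array(hi));o=np.zeros_like(m);x0,y0,x1,y1=box;o[y0:y1,x0:x1]=m[y0:y1,x0:x1];return o
def mid(m):
    c=max(cv2.findContours(m,cv2.RETR_EXTERNAL,cv2.CHAIN_APPROX_NONE)[0],key=cv2.contourArea)
    e=cv2.fitEllipse(c);return np.array(e[0]),e[1]
r=[mid(mask((0,120,60),(10,255,255),(135,238,168,270))|mask((170,120,60),(180,255,255),(135,238,168,270)))]
print('red',r[0],plane('top',r[0][0],.018))
g=mid(mask((45,100,40),(90,255,255),(185,245,215,272)));print('green',g,plane('top',g[0],.018))
st=mid(mask((0,0,50),(180,70,140),(240,205,290,248)));print('stand',st,plane('top',st[0],.012))
wm=mask((0,0,140),(180,60,255),(252,240,275,265));M=cv2.moments(wm,True);t=np.array([M['m10'],M['m01']])/M['m00'];print('tab',t,plane('top',t,.014))
ye=mask((20,120,80),(35,255,255),(335,150,360,250));v,u=np.nonzero(ye)
Q=np.array([plane('top',(a,b),.028)[:2] for a,b in zip(u,v)]);c=Q.mean(0);d=np.linalg.svd(Q-c)[2][0];print('jib',c,d,np.degrees(np.arctan2(d[1],d[0])))
print('eye',plane('top',(347.5,212),.028))
print(robot.camera_model('wrist'))
E
python3 b.py
```

```text
red (array([151.19152832, 253.71087646]), (16.70114517211914, 17.872581481933594)) [0.4488238 0.3730759 0.018    ]
green (array([199.05325317, 257.92800903]), (12.666048049926758, 12.772489547729492)) [0.44055375 0.22469522 0.018     ]
stand (array([264.00671387, 231.01216125]), (34.7708740234375, 37.260963439941406)) [0.53207498 0.02886017 0.012     ]
tab [262.13821138 253.35772358] [0.46147958 0.03148882 0.014     ]
jib [ 0.62946218 -0.22733136] [-0.997194  -0.0748607] -175.7067815510409
eye [ 0.59778645 -0.22984032  0.028     ]
{'K': array([[325.1922621 ,   0.        , 283.77389126],
       [  0.        , 325.1922621 , 213.6463889 ],
       [  0.        ,   0.        ,   1.        ]]), 'tool_from_camera': array([[-5.10419961e-04, -9.61569467e-01, -2.74561285e-01,
         7.67146555e-02],
       [ 9.99999862e-01, -5.24374775e-04, -2.25709806e-05,
        -6.49677851e-04],
       [-1.22269446e-04, -2.74561259e-01,  9.61569602e-01,
        -1.54469789e-01],
       [ 0.00000000e+00,  0.00000000e+00,  0.00000000e+00,
         1.00000000e+00]])}
```

>>> {"op": "move_arm", "data": {
  "deltas": [0.431,-0.305,0,0,0,0.307,1,0.431,-0.305,0,0,0,0.307,1,0.431,-0.305,0,0,0,0.307,1,0.431,-0.305,0,0,0,0.307,1,0.431,-0.305,0,0,0,0.307,1,0.431,-0.305,0,0,0,0.307,1,0.431,-0.305,0,0,0,0.307,1,0.431,-0.305,0,0,0,0.307,1,0.431,-0.305,0,0,0,0.307,1,0.54,-0.819,0.08,0,0,0.307,1,0.54,-0.819,0.08,0,0,0.307,1,0.54,-0.819,0.08,0,0,0.307,1]
}}

```text
t: 2.15
tool_pos: [0.4815, 0.0357, 0.2014]
orientation: [-3.142, -0.001, -0.001]
force: [0.2, -0.4, 0.9]
opening: 0.0928
gripper_force: 0.0
```

```bash
cat > c.py <<'E'
import sys
from h import *
def look(name=None,sv=True):
    s=robot.read_state();im,D=robot.read_camera('wrist')
    if name: save(name+'.png',im);np.savez('pics/'+name,D=D,p=s['tool_pos'],o=s['orientation'])
    print('t',round(s['t'],2),s['tool_pos'].round(4),s['orientation'].round(4),s['opening'].round(4))
    return s['tool_pos'],s['orientation'],im,D
M=robot.camera_model('wrist');K=M['K'];T=np.array(M['tool_from_camera'])
def ray(uv,p,o):
    d=(np.array(uv,float)-[K[0,2],K[1,2]])/K[0,0];th=np.linalg.norm(d,axis=-1,keepdims=True);th=np.maximum(th,1e-9)
    c=np.concatenate([np.sin(th)*d/th,np.cos(th)],-1)
    Rw=Rn.from_rotvec(o).as_matrix();return Rw@T[:3,3]+p,(c@T[:3,:3].T)@Rw.T
def wp(uv,z,p,o):
    a,r=ray(uv,p,o);return (a+r*((z-a[2])/r[...,2])[...,None])[...,:2]
def circ(Q,iters=60,rad=None):
    # robust circle fit
    from scipy.optimize import least_squares
    x0=[*Q.mean(0),rad or .02]
    f=lambda x:np.hypot(*(Q-x[:2]).T)-x[2]
    r=least_squares(f,x0,loss='soft_l1',f_scale=.001);return r.x,np.abs(f(r.x)).mean()
E
cat > d.py <<'E'
from c import *
p,o,im,D=look('w1')
for l in ['stand','mast_top']: print(l,[(r['uv'],r['confidence']) for r in robot.recognise('wrist',l)[:2]])
E
python3 d.py
```

```text
Traceback (most recent call last):
  File "d.py", line 2, in <module>
    p,o,im,D=look('w1')
             ~~~~^^^^^^
  File "c.py", line 6, in look
    print('t',round(s['t'],2),s['tool_pos'].round(4),s['orientation'].round(4),s['opening'].round(4))
                                                                               ^^^^^^^^^^^^^^^^^^
AttributeError: 'float' object has no attribute 'round'
```

View pics/w1.png

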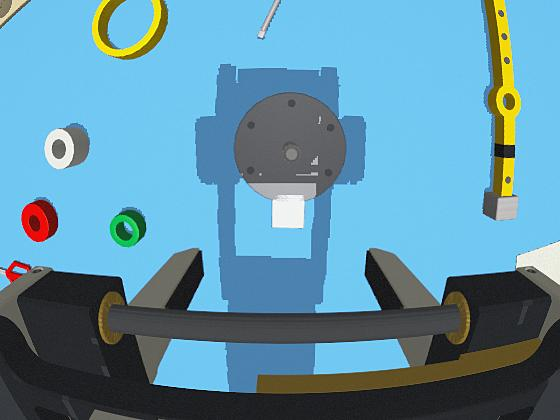

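The wrist view shows everything: mast top at (291,154), tab at (287,212), red (40,221), green (128,228), jib eye (508,101), band (504,151) and weight (500,206). I'll locate all of them from this picture.

```bash
sed -i "s/s\['opening'\].round(4)/round(s['opening'],4)/" c.py; cat > e.py <<'E'
from c import *
z=np.load('pics/w1.npz');p,o=z['p'],z['o'];bgr=cv2.imread('pics/w1.png');hsv=cv2.cvtColor(bgr,cv2.COLOR_BGR2HSV)
print(p,o)
def cnt(lo,hi,box,base=hsv):
    m=cv2.inRange(base,np.array(lo),np.array(hi));x0,y0,x1,y1=box;k=np.zeros_like(m);k[y0:y1,x0:x1]=m[y0:y1,x0:x1]
    return k,max(cv2.findContours(k,cv2.RETR_EXTERNAL,cv2.CHAIN_APPROX_NONE)[0],key=cv2.contourArea)[:,0]
for n,lo,hi,box in [('red',(0,120,60),(8,255,255),(15,195,65,248)),('green',(50,120,40),(85,255,255),(105,205,150,252))]:
    m,c=cnt(lo,hi,box)
    hs=cv2.findContours(255-m,cv2.RETR_LIST,cv2.CHAIN_APPROX_NONE)[0]
    h=min([q for q in hs if cv2.contourArea(q)>20],key=cv2.contourArea)[:,0]
    print(n,'outer@.024',circ(wp(c,.024,p,o)),'@0',circ(wp(c,0,p,o))[0],'bore@.024',circ(wp(h,.024,p,o)))
m,c=cnt((0,0,40),(180,90,150),(230,88,350,182));c=c[c[:,1]<178];print('plate',circ(wp(c,.014,p,o)))
print('mast px',wp(np.array([[291,154.]]),.076,p,o))
m,c=cnt((0,0,190),(180,40,255),(265,190,310,232));M2=cv2.moments(m,True);print('tab',wp(np.array([[M2['m10'],M2['m01']]])/M2['m00'],.014,p,o))
q=wp(np.array([[508,101],[504,151],[500,200.]]),.028,p,o);print('jib eye,band,weight',q)
g=cv2.resize(bgr[120:190,255:325],None,fx=8,fy=8,interpolation=2);cv2.imwrite('pics/mast.png',g)
E
python3 e.py
```

```text
[0.48154762 0.03566556 0.20135115] [-3.14155210e+00 -5.39653034e-04 -1.16833075e-03]
red outer@.024 (array([0.45322106, 0.36365312, 0.03304492]), np.float64(0.0030238386528717884)) @0 [0.44563721 0.38733885 0.03545072] bore@.024 (array([0.45333651, 0.36380289, 0.03478379]), np.float64(0.0032022897307690027))
green outer@.024 (array([0.44549834, 0.21977506, 0.02357068]), np.float64(0.001820277272239729)) @0 [0.43736214 0.23304084 0.0252895 ] bore@.024 (array([0.44635647, 0.21868004, 0.00556811]), np.float64(0.0012648702343997338))
plate (array([0.53202207, 0.03014712, 0.05861084]), np.float64(0.0002657808963849533))
mast px [[0.53157719 0.03019017]]
tab [[0.46348248 0.03191697]]
jib eye,band,weight [[ 0.60221605 -0.22709896]
 [ 0.54180819 -0.2247115 ]
 [ 0.48187626 -0.22725542]]
```

```bash
ls pics; python3 d.py
```

```text
mast.png
top.png
w1.npz
w1.png
t 2.2 [0.4798 0.0426 0.1999] [-3.1372e+00 -7.2000e-03  2.9000e-03] 0.0933
stand [([507.1, 114.5], 0.65), ([293.9, 150.4], 0.59)]
mast_top [([298.7, 147.5], 0.58), ([67.4, 144.3], 0.24)]
```

>>> {"op": "move_arm", "data": {
  "deltas": [-0.05,-0.328,0.06,0,0,0,1,-0.05,-0.328,0.06,0,0,0,1,-0.05,-0.328,0.06,0,0,0,1,-0.05,-0.328,0.06,0,0,0,1,-0.05,-0.328,0.06,0,0,0,1,-0.05,-0.328,0.06,0,0,0,1,-0.05,-0.328,0.06,0,0,0,1,-0.05,-0.328,0.06,0,0,0,1,-0.05,-0.328,0.06,0,0,0,1]
}}

```text
t: 3.48
tool_pos: [0.4327, 0.3604, 0.1419]
orientation: [-3.142, 0.002, -0.001]
force: [-0.2, 0.5, -0.1]
opening: 0.0931
gripper_force: 0.0
```

```bash
cat > f.py <<'E'
from c import *
# usage: f.py name colour ztop ; ring located by its top face (bright part) circle + bore
name,col,zt=sys.argv[1],sys.argv[2],float(sys.argv[3])
p,o,im,D=look(name)
hsv=cv2.cvtColor(im,cv2.COLOR_RGB2HSV)
m=(cv2.inRange(hsv,(0,120,40),(8,255,255))|cv2.inRange(hsv,(172,120,40),(180,255,255))) if col=='red' else cv2.inRange(hsv,(50,120,30),(85,255,255))
m=cv2.morphologyEx(m,cv2.MORPH_OPEN,np.ones((3,3),np.uint8))
n,lab,st,ce=cv2.connectedComponentsWithStats(m)
for i in np.argsort(-st[1:,4])[:3]+1:
    k=(lab==i).astype(np.uint8)
    c,h=cv2.findContours(k,cv2.RETR_CCOMP,cv2.CHAIN_APPROX_NONE)
    out=max(c,key=cv2.contourArea)[:,0];hu=cv2.convexHull(out)[:,0]
    print(st[i],ce[i].round(1),'outer',circ(wp(hu,zt,p,o)),[ (circ(wp(q[:,0],zt,p,o)),circ(wp(cv2.convexHull(q)[:,0],zt,p,o))) for q,hh in zip(c,h[0]) if hh[3]>=0 and cv2.contourArea(q)>30])
E
python3 f.py red1 red 0.024
```

```text
t 3.48 [0.4327 0.3604 0.1419] [-3.1415e+00  2.1000e-03 -1.1000e-03] 0.0931
[ 237  159   63   64 2773] [268.5 190.9] outer (array([0.45131007, 0.37427827, 0.02762767]), np.float64(0.0004815350430952736)) [((array([0.45273177, 0.37407309, 0.0101893 ]), np.float64(0.000515144608331867)), (array([0.45289427, 0.37391806, 0.01045942]), np.float64(0.00048544311599383537)))]
[189 288  27  24 341] [203.9 300.7] outer (array([0.34245036, 0.44247399, 0.01424792]), np.float64(0.0011697186222787862)) []
[200 261  17  25 280] [209.5 273.9] outer (array([0.37251689, 0.43361195, 0.01316315]), np.float64(0.0005660689467312333)) []
```

View pics/red1.png

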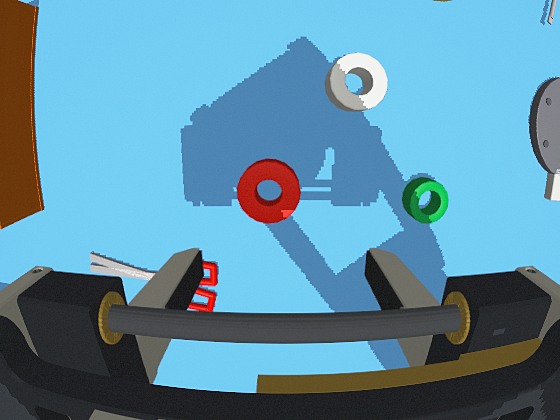

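Red is at (268,190), giving (0.4515, 0.374), with nothing close around it.

>>> {"op": "move_arm", "data": {
  "deltas": [0.019,-0.01,0.05,0,0,0,1,0.019,-0.01,0.09,0,0,0,1,0.019,-0.01,0.09,0,0,0,1,0.019,-0.01,0.09,0,0,0,1]
}}

```text
t: 4.03
tool_pos: [0.4515, 0.372, 0.0532]
orientation: [-3.141, -0.0, -0.002]
force: [0.8, 0.4, 1.3]
opening: 0.0929
gripper_force: 0.0
```

>>> {"op": "move_arm", "data": {
  "deltas": [0,-0.002,0.038,0,0,0,1,0,-0.002,0.038,0,0,0,1,0,-0.002,0.038,0,0,0,0.3,0,-0.002,0.038,0,0,0,0.3,0,-0.002,0.038,0,0,0,0.3,0,-0.002,0.038,0,0,0,0.3,0,-0.002,0.038,0,0,0,0.3],
  "squeeze": 15
}}

```text
t: 4.9
tool_pos: [0.4508, 0.374, 0.0139]
orientation: [-3.141, -0.001, -0.001]
force: [-0.2, -0.6, 3.8]
opening: 0.0552
gripper_force: 14.9
```

>>> {"op": "move_arm", "data": {
  "deltas": [0,0,-0.06,0,0,0,0.3,0,0,-0.11,0,0,0,0.3,0.041,0.06,-0.11,0,0,0,0.3,0.041,0.12,-0.11,0,0,0,0.3,0.081,0.346,-0.11,0,0,0,0.3,0.081,0.346,-0.11,0,0,0,0.3,0.081,0.346,-0.11,0,0,0,0.3,0.081,0.346,-0.11,0,0,0,0.3,0.081,0.346,-0.11,0,0,0,0.3,0.081,0.346,-0.11,0,0,0,0.3,0.081,0.346,-0.11,0,0,0,0.3]
}}

```text
t: 6.28
tool_pos: [0.5316, 0.0293, 0.1233]
orientation: [-3.141, -0.004, 0.001]
force: [-0.6, 0.1, -0.1]
opening: 0.0554
gripper_force: 14.9
```

```bash
cat > i.py <<'E'
from c import *
name,col=sys.argv[1:3]
p,o,im,D=look(name);zt=p[2]+float(sys.argv[3])
hsv=cv2.cvtColor(im,cv2.COLOR_RGB2HSV)
m=(cv2.inRange(hsv,(0,120,40),(8,255,255))|cv2.inRange(hsv,(172,120,40),(180,255,255))) if col=='red' else cv2.inRange(hsv,(50,120,30),(85,255,255))
m[:150]=0
k,lab,st,ce=cv2.connectedComponentsWithStats(m);i=np.argmax(st[1:,4])+1;print(st[i])
c,h=cv2.findContours((lab==i).astype(np.uint8),cv2.RETR_CCOMP,cv2.CHAIN_APPROX_NONE)
print('outer',circ(wp(cv2.convexHull(max(c,key=cv2.contourArea))[:,0],zt,p,o)))
for q,hh in zip(c,h[0]):
    if hh[3]>=0 and cv2.contourArea(q)>60: print('hole',circ(wp(cv2.convexHull(q)[:,0],zt,p,o)))
x,y,w_,h_,_=st[i];g=im[y-30:y+h_+30,max(0,x-60):x+w_+60];save(name+'c.png',cv2.resize(g,None,fx=3,fy=3,interpolation=2)[:600,:800])
E
python3 i.py red2 red 0.011
```

```text
t 6.28 [0.5316 0.0293 0.1233] [-3.1413e+00 -3.7000e-03  6.0000e-04] 0.0554
[ 229  218  110   95 7910]
outer (array([0.53558923, 0.02984406, 0.02798697]), np.float64(0.0010758036971556758))
hole (array([0.53804566, 0.03024254, 0.00799524]), np.float64(0.0008961124328919857))
```

View pics/red2.png

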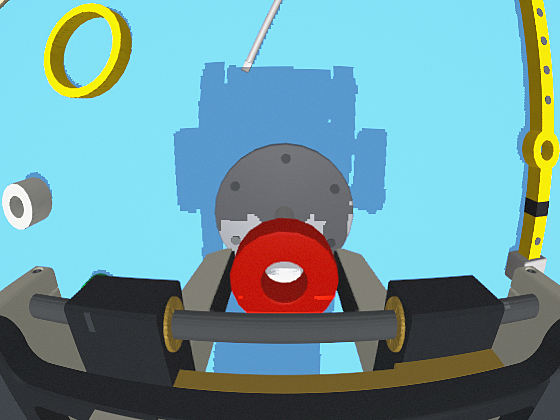

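```bash
cat > j.py <<'E'
from c import *
z=np.load('pics/red2.npz');p,o=z['p'],z['o'];hsv=cv2.cvtColor(cv2.imread('pics/red2.png'),cv2.COLOR_BGR2HSV)
V=hsv[...,2].copy();V[(hsv[...,1]<120)|((hsv[...,0]>8)&(hsv[...,0]<172))]=0
print(V[215:312:6,284])
m=(V>205).astype(np.uint8);m[:200]=0
c=max(cv2.findContours(m,cv2.RETR_EXTERNAL,cv2.CHAIN_APPROX_NONE)[0],key=cv2.contourArea);print(cv2.boundingRect(c),'top face',circ(wp(cv2.convexHull(c)[:,0],p[2]+.011,p,o)))
k=cv2.inRange(hsv,(0,0,40),(180,90,150));k[:140]=0;k[235:]=0;k[:,:210]=0;k[:,358:]=0
c=max(cv2.findContours(k,cv2.RETR_EXTERNAL,cv2.CHAIN_APPROX_NONE)[0],key=cv2.contourArea)[:,0];c=c[c[:,1]<205];print('plate',circ(wp(c,.014,p,o)))
E
python3 j.py
```

```text
[  0 132 132 211 203 199 195 196   0   0   0   0 132 132 135 196 188]
(314, 295, 21, 5) top face (array([-38.65755658,  -1.72992498,  39.21906303]), np.float64(0.0008408186309090127))
plate (array([0.53329352, 0.03017464, 0.05811459]), np.float64(0.00028487485714804927))
```

```bash
sed -i 's/V>205/V>165/' j.py; python3 j.py
```

```text
[  0 132 132 211 203 199 195 196   0   0   0   0 132 132 135 196 188]
(230, 232, 108, 81) top face (array([0.53175266, 0.02994992, 0.02686526]), np.float64(0.00010871645637014733))
plate (array([0.53329352, 0.03017464, 0.05811459]), np.float64(0.00028487485714804927))
```

>>> {"op": "move_arm", "data": {
  "deltas": [0,0,0.03,0,0,0,0.3,0,0,0.045,0,0,0,0.3,0,0,0.065,0,0,0,0.3,0,0,0.065,0,0,0,0.3]
}}

```text
t: 6.82
tool_pos: [0.5301, 0.0286, 0.0566]
orientation: [-3.141, -0.003, 0.006]
force: [-0.1, 0.3, -1.0]
opening: 0.0554
gripper_force: 14.9
```

>>> {"op": "move_arm", "data": {
  "deltas": [0.001,-0.001,0.015,0,0,0,0.3,0.001,-0.001,0.027,0,0,0,0.3,0.001,-0.001,0.028,0,0,0,0.3,0.001,-0.001,0.028,0,0,0,0.3]
}}

```text
t: 7.32
tool_pos: [0.5329, 0.0289, 0.0305]
orientation: [-3.142, -0.001, 0.0]
force: [-0.2, 0.0, -0.6]
opening: 0.0554
gripper_force: 14.9
```

>>> {"op": "move_arm", "data": {
  "deltas": [0,0,0.003,0,0,0,0.3,0,0,0.003,0,0,0,0.3,0,0,0.003,0,0,0,0.3]
}}

```text
t: 7.7
tool_pos: [0.5333, 0.0289, 0.0279]
orientation: [3.142, 0.001, 0.002]
force: [0.9, -0.2, 1.6]
opening: 0.0555
gripper_force: 14.9
```

>>> {"op": "move_arm", "data": {
  "deltas": [0,0,0,0,0,0,0.9,0,0,0,0,0,0,0.9,0,0,0,0,0,0,0.9,0,0,0,0,0,0,0.9,0,0,-0.05,0,0,0,1,0,0,-0.11,0,0,0,1,-0.11,-0.1,-0.11,0,0,0,1,-0.11,-0.19,-0.11,0,0,0,1,-0.11,-0.19,-0.11,0,0,0,1,-0.11,-0.19,-0.11,0,0,0,1,-0.11,-0.19,-0.11,0,0,0,1]
}}

```text
t: 9.07
tool_pos: [0.4216, 0.2208, 0.1375]
orientation: [-3.141, -0.007, 0.0]
force: [-0.1, -0.2, -0.5]
opening: 0.0928
gripper_force: 0.0
```

```bash
sed -i "s/(50,120,30),(85,255,255))/(50,120,110),(85,255,255))/" f.py; python3 f.py g1 green 0.024; python3 - <<'E'
from c import *
im=cv2.imread('pics/g1.png');h=cv2.cvtColor(im,cv2.COLOR_BGR2HSV);m=cv2.inRange(h,(0,120,40),(8,255,255));m[260:]=0
n,l,s,c=cv2.connectedComponentsWithStats(m);i=np.argmax(s[1:,4])+1;z=np.load('pics/g1.npz')
print(s[i],wp(c[i:i+1],.03,z['p'],z['o']))
E
```

```text
t 9.07 [0.4216 0.2208 0.1375] [-3.1412 -0.0073  0.    ] 0.0928
[ 256  167   47   47 1144] [279.1 189.5] outer (array([0.44221867, 0.22578099, 0.02005273]), np.float64(0.00015435216404171642)) [((array([0.4421891 , 0.22583039, 0.01217345]), np.float64(0.00020356179107078616)), (array([0.44217904, 0.22577413, 0.01247941]), np.float64(0.0001475179130468659)))]
[ 462   71   57   60 2152] [[0.53125023 0.03635952]]
```

View pics/g1.png

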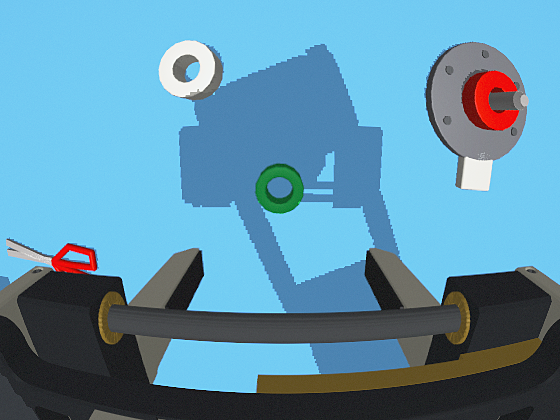

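Red is seated flat on the base, with the mast sticking out at (520,100). Green is at (279,188), giving (0.442, 0.226).

>>> {"op": "move_arm", "data": {
  "deltas": [0.02,-0.004,0.04,0,0,0,1,0.02,-0.004,0.085,0,0,0,1,0.02,-0.004,0.085,0,0,0,1,0.02,-0.004,0.085,0,0,0,1]
}}

```text
t: 9.62
tool_pos: [0.4436, 0.2223, 0.0537]
orientation: [-3.141, 0.0, -0.001]
force: [-0.4, 1.4, 1.0]
opening: 0.0929
gripper_force: 0.0
```

>>> {"op": "move_arm", "data": {
  "deltas": [-0.001,-0.003,0.039,0,0,0,1,-0.001,-0.003,0.039,0,0,0,1,-0.001,-0.003,0.039,0,0,0,0.2,-0.001,-0.003,0.039,0,0,0,0.2,-0.001,-0.003,0.039,0,0,0,0.2,-0.001,-0.003,0.039,0,0,0,0.2,-0.001,-0.003,0.039,0,0,0,0.2,-0.001,-0.003,0.039,0,0,0,0.2],
  "squeeze": 12
}}

```text
t: 10.62
tool_pos: [0.4417, 0.2258, 0.0134]
orientation: [3.142, 0.001, -0.0]
force: [-0.3, -0.5, 0.9]
opening: 0.0413
gripper_force: 12.0
```

>>> {"op": "move_arm", "data": {
  "deltas": [0,0,-0.06,0,0,0,0.2,0,0,-0.11,0,0,0,0.2,0.09,0.196,-0.11,0,0,0,0.2,0.09,0.196,-0.11,0,0,0,0.2,0.09,0.196,-0.11,0,0,0,0.2,0.09,0.196,-0.11,0,0,0,0.2,0.09,0.196,-0.11,0,0,0,0.2,0.09,0.196,-0.11,0,0,0,0.2,0.09,0.196,-0.11,0,0,0,0.2]
}}

```text
t: 11.75
tool_pos: [0.5314, 0.0311, 0.1232]
orientation: [-3.141, -0.004, 0.001]
force: [0.2, 0.3, -1.5]
opening: 0.0411
gripper_force: 12.0
```

```bash
cat > k.py <<'E'
from c import *
p,o,im,D=look('g2');hsv=cv2.cvtColor(im,cv2.COLOR_RGB2HSV)
V=hsv[...,2].copy();V[(hsv[...,1]<120)|(hsv[...,0]<50)|(hsv[...,0]>85)]=0;V[:200]=0
print(V[215:312:6,284])
for t in (90,105):
    m=(V>t).astype(np.uint8)
    c=max(cv2.findContours(m,cv2.RETR_EXTERNAL,cv2.CHAIN_APPROX_NONE)[0],key=cv2.contourArea);print(cv2.boundingRect(c),'top face',circ(wp(cv2.convexHull(c)[:,0],p[2]+.011,p,o)))
E
python3 k.py
```

```text
t 11.75 [0.5314 0.0311 0.1232] [-3.1413e+00 -3.6000e-03  7.0000e-04] 0.0411
[  0   0   0 105 103 161 148 148   0   0   0   0 104 103 105 147 137]
(244, 228, 81, 85) top face (array([0.5358248 , 0.03201058, 0.02215234]), np.float64(0.0011005752171904656))
(244, 242, 81, 71) top face (array([0.53271748, 0.03183843, 0.02018727]), np.float64(0.00010595525058823931))
```

>>> {"op": "move_arm", "data": {
  "deltas": [0,0.001,0.03,0,0,0,0.2,0,0.001,0.045,0,0,0,0.2,0,0.001,0.06,0,0,0,0.2,0,0.001,0.06,0,0,0,0.2]
}}

```text
t: 12.3
tool_pos: [0.5308, 0.0292, 0.0621]
orientation: [-3.141, -0.002, 0.004]
force: [-0.0, -0.9, -0.1]
opening: 0.0412
gripper_force: 12.0
```

>>> {"op": "move_arm", "data": {
  "deltas": [0.001,-0.001,0.009,0,0,0,0.2,0.001,-0.001,0.011,0,0,0,0.2,0.001,-0.001,0.012,0,0,0,0.2,0.001,-0.001,0.012,0,0,0,0.2]
}}

```text
t: 12.8
tool_pos: [0.533, 0.0299, 0.0516]
orientation: [3.142, 0.001, 0.001]
force: [0.4, 0.4, -0.7]
opening: 0.0411
gripper_force: 12.0
```

>>> {"op": "move_arm", "data": {
  "deltas": [0,0,0,0,0,0,0.9,0,0,0,0,0,0,0.9,0,0,0,0,0,0,0.9,0,0,0,0,0,0,0.9,0,0,-0.06,0,0,0,1,0,0,-0.11,0,0,0,1,-0.02,0.257,-0.11,0,0,0,1,-0.02,0.257,-0.11,0,0,0,1,-0.02,0.257,-0.11,0,0,0,1,-0.02,0.257,-0.11,0,0,0,1,-0.02,0.257,-0.11,0,0,0,1,-0.02,0.257,-0.11,0,0,0,1]
}}

```text
t: 14.3
tool_pos: [0.5128, -0.2272, 0.1612]
orientation: [-3.141, 0.001, 0.001]
force: [-0.1, -0.3, -0.1]
opening: 0.0929
gripper_force: 0.0
```

```bash
cat > l.py <<'E'
from c import *
p,o,im,D=look('j1');hsv=cv2.cvtColor(im,cv2.COLOR_RGB2HSV)
m=cv2.inRange(hsv,(20,120,150),(35,255,255));m[300:]=0
n,l,s,c=cv2.connectedComponentsWithStats(m)
q=[]
for i in np.argsort(-s[1:,4])[:3]+1:
    v,u=np.nonzero(l==i);Q=wp(np.stack([u,v],1),.028,p,o);cc=Q.mean(0);d=np.linalg.svd(Q-cc,full_matrices=False)[2][0]
    print(s[i],cc.round(4),Q.min(0).round(4),Q.max(0).round(4),'yaw',np.degrees(np.arctan2(d[1],d[0])))
E
python3 l.py
```

```text
t 14.3 [ 0.5128 -0.2272  0.1612] [-3.1409e+00  1.2000e-03  5.0000e-04] 0.0929
[ 264    0   46  168 3551] [ 0.622  -0.2275] [ 0.5503 -0.2484] [ 0.7039 -0.2092] yaw -175.78012928872513
[283 184  23  50 860] [ 0.5119 -0.2356] [ 0.4883 -0.2462] [ 0.5349 -0.2256] yaw -175.4274004498341
[526 102   1   1   1] [ 0.6306 -0.4844] [ 0.6306 -0.4844] [ 0.6306 -0.4844] yaw 0.0
```

View pics/j1.png

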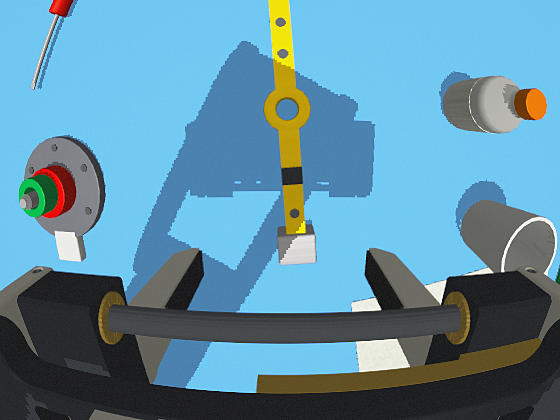

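The collars are stacked at (40,195). The jib's black band is at (291,176) and its yaw is 4.4°, so the balance point is about (0.5425, −0.2334).

>>> {"op": "move_arm", "data": {
  "deltas": [0.03,0.006,0.05,0,0,-0.077,1,0.03,0.006,0.1,0,0,-0.077,1,0.03,0.006,0.1,0,0,-0.077,1,0.03,0.006,0.1,0,0,-0.077,1,0.03,0.006,0.1,0,0,-0.077,1]
}}

```text
t: 14.98
tool_pos: [0.545, -0.2335, 0.0647]
orientation: [3.137, 0.123, 0.006]
force: [0.0, 0.0, 0.6]
opening: 0.093
gripper_force: 0.0
```

```bash
python3 - <<'E'
from c import *
p,o,im,D=look('j2');hsv=cv2.cvtColor(im,cv2.COLOR_RGB2HSV)
print(Rn.from_rotvec(o).as_matrix()[:,0])
m=cv2.inRange(hsv,(20,120,120),(35,255,255));m[330:]=0
n,l,s,c=cv2.connectedComponentsWithStats(m)
for i in np.argsort(-s[1:,4])[:3]+1:
    v,u=np.nonzero(l==i);Q=wp(np.stack([u,v],1),.028,p,o);print(s[i],Q.mean(0),Q.min(0),Q.max(0))
E
```

```text
t 14.97 [ 0.545  -0.2335  0.0647] [3.1368 0.1229 0.0065] 0.093
[0.99692391 0.07827202 0.00402531]
[ 251    0   69  239 7717] [ 0.62035005 -0.22770094] [ 0.55057698 -0.24923453] [ 0.69838972 -0.2089232 ]
[ 271  262   27   51 1238] [ 0.51664481 -0.23523314] [ 0.49582829 -0.24580411] [ 0.53470607 -0.22549797]
[463 299   7  31 100] [ 0.49480663 -0.38289545] [ 0.48062449 -0.38952653] [ 0.50977139 -0.37413622]
```

>>> {"op": "move_arm", "data": {
  "deltas": [-0.002,0,0.03,0,0,0,1,-0.002,0,0.05,0,0,0,1,-0.002,0,0.05,0,0,0,1,-0.002,0,0.05,0,0,0,0,-0.002,0,0.05,0,0,0,0,-0.002,0,0.05,0,0,0,0,-0.002,0,0.05,0,0,0,0,-0.002,0,0.05,0,0,0,0,-0.002,0,0.05,0,0,0,0,-0.002,0,0.05,0,0,0,0],
  "squeeze": 45
}}

```text
t: 16.27
tool_pos: [0.5411, -0.2332, 0.0114]
orientation: [3.139, 0.122, -0.0]
force: [-0.1, -0.4, -0.5]
opening: 0.0277
gripper_force: 0.0
```

>>> {"op": "move_arm", "data": {
  "deltas": [0,0,0,0,0,0,0,0,0,0,0,0,0,0,0,0,0,0,0,0,0,0,0,0,0,0,0,0],
  "squeeze": 45
}}

```text
t: 16.77
tool_pos: [0.5411, -0.2333, 0.0114]
orientation: [3.139, 0.122, 0.0]
force: [0.4, -1.7, -0.1]
opening: 0.0175
gripper_force: 45.0
```

>>> {"op": "move_arm", "data": {
  "deltas": [0,0,-0.015,0,0,0,0,0,0,-0.035,0,0,0,0,0,0,-0.06,0,0,0,0,0,0,-0.085,0,0,0,0,0,0,-0.11,0,0,0,0,0,0,-0.13,0,0,0,0,0,0,-0.13,0,0,0,0]
}}

```text
t: 17.65
tool_pos: [0.5425, -0.2339, 0.1444]
orientation: [3.137, 0.122, 0.006]
force: [-0.2, -0.5, -4.8]
opening: 0.0175
gripper_force: 45.0
```

>>> {"op": "move_arm", "data": {
  "deltas": [-0.003,-0.015,0,0,0,0.01,0,-0.008,-0.045,0,0,0,0.02,0,-0.014,-0.075,0,0,0,0.03,0,-0.02,-0.105,0,0,0,0.042,0,-0.026,-0.135,0,0,0,0.054,0,-0.031,-0.165,0,0,0,0.066,0,-0.036,-0.195,0,0,0,0.078,0,-0.042,-0.225,0,0,0,0.09,0,-0.047,-0.25,0,0,0,0.1,0,-0.05,-0.266,0,0,0,0.107,0,-0.05,-0.27,0,0,0,0.107,0,-0.05,-0.27,0,0,0,0.107,0]
}}

```text
t: 19.15
tool_pos: [0.4696, 0.0323, 0.1407]
orientation: [3.141, -0.045, -0.002]
force: [0.9, -0.4, -3.9]
opening: 0.0173
gripper_force: 45.0
```

```bash
python3 - <<'E'
from c import *
p,o,im,D=look('j3')
R=Rn.from_rotvec(o).as_matrix();print('yaw',np.degrees(np.arctan2(R[1,0],R[0,0])))
im2,D2=robot.read_camera('side');save('side.png',im2)
E
```

```text
t 19.15 [0.4696 0.0323 0.1407] [ 3.1412e+00 -4.4700e-02 -1.9000e-03] 0.0173
yaw -1.6296182013560307
```

View pics/j3.png

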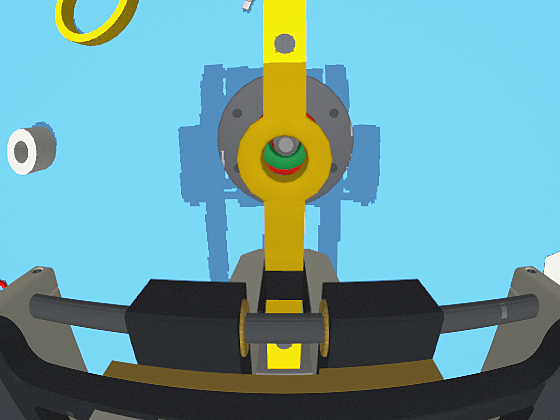

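View pics/side.png

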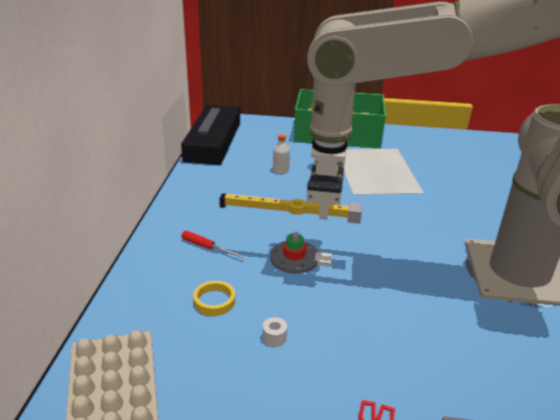

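The eye ring at (285,158) is over the mast tip at (285,147). The side view shows the collars stacked and the jib level, with the weight on the tab's side. I'll lower it to the 3 cm clearance.

>>> {"op": "move_arm", "data": {
  "deltas": [0,0,0.008,0,0,0,0,0,0,0.018,0,0,0,0,0,0,0.028,0,0,0,0,0,0,0.032,0,0,0,0,0,0,0.032,0,0,0,0,0,0,0.032,0,0,0,0,0,0,0.032,0,0,0,0]
}}

```text
t: 20.12
tool_pos: [0.4706, 0.0321, 0.1099]
orientation: [3.141, -0.046, 0.001]
force: [-0.6, -0.5, -4.3]
opening: 0.0174
gripper_force: 45.0
```

```bash
python3 - <<'E'
from c import *
p,o,im,D=look('j4');hsv=cv2.cvtColor(im,cv2.COLOR_RGB2HSV)
R=Rn.from_rotvec(o).as_matrix();print('yaw',np.degrees(np.arctan2(R[1,0],R[0,0])),robot.read_state()['gripper_force'])
m=cv2.inRange(hsv,(18,120,80),(35,255,255));m[270:]=0
k,l,s,c=cv2.connectedComponentsWithStats(m);i=np.argmax(s[1:,4])+1;print(s[i])
zt=p[2]-.0114+.028
for q in cv2.findContours((l==i).astype(np.uint8),cv2.RETR_CCOMP,cv2.CHAIN_APPROX_NONE)[0]:
    if cv2.contourArea(q)>400: print(cv2.boundingRect(q),circ(wp(cv2.convexHull(q)[:,0],zt,p,o)))
# tilt: depth along the bar's top
v,u=np.nonzero((l==i)&(D>0));a,r=ray(np.stack([u,v],1),p,o)
d=np.stack([u-K[0,2],v-K[1,2]],1)/K[0,0];cz=np.cos(np.linalg.norm(d,axis=1))
X=a+r*(D[v,u]/cz)[:,None];ok=(abs(X[:,1]-.03)<.008)&(hsv[v,u,2]>150);print('slope',np.polyfit(X[ok,0],X[ok,2],1),ok.sum())
E
```

```text
t 20.12 [0.4706 0.0321 0.1099] [ 3.1412e+00 -4.5700e-02  1.3000e-03] 0.0174
yaw -1.6683453451687602 44.993194341659546
[  236     0    97   270 12799]
(236, 0, 97, 270) (array([0.50971923, 0.03141784, 0.02993512]), np.float64(0.012146779429817386))
(262, 135, 44, 42) (array([0.5334584 , 0.03092812, 0.00899229]), np.float64(0.00010708085732324135))
slope [0.00249485 0.1245895 ] 7955
```

>>> {"op": "move_arm", "data": {
  "deltas": [0,0,0,0,0,0,0,0,0,0,0,0,0,0,0,0,0,0,0,0,0,0,0,0,0,0,0,0]
}}

```text
t: 20.68
tool_pos: [0.4702, 0.0321, 0.1094]
orientation: [-3.141, 0.046, 0.0]
force: [0.4, -0.3, -4.7]
opening: 0.0177
gripper_force: 45.0
```

```bash
python3 -c "
from plant import robot
print(robot.close_job())"
```

```text
the job is handed in; nothing more can be done
None
```

I handed the job in at about 21 s: both collars are stacked on the mast, and the jib is held level about 3 cm above it by the black band, with its eye over the mast and its weight on the tab side. The final poses come from my own measurements, since the hand-in call returned no verdict.

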